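# Seal a sample vial in the headspace sampling stand

## Robot

A 6-joint arm with a two-finger parallel gripper is mounted at the origin on the work surface. World frame = base frame: x ahead of the robot, y to its left, z up, the work surface at z = 0. Lengths are in m, angles in rad, forces in N, time in s.
With the tool pointing down it reaches from about 0.375 to 0.825 m from the base axis. Payload 5.5 kg.
Tool frame: the origin (TCP) lies midway between the tips of the shut fingers; the grasp point (between the pads) lies 19 mm behind it; z points along the fingers, y is the direction in which the jaws open and shut (so a half turn about z gives the same grasp; the last joint's range is limited). The gripper opens to 85 mm and grips with 20 to 120 N. Pads are 22 mm wide; open, the fingers measure 114 mm over their backs; the gripper's body (76 mm by 85 mm) begins 54 mm behind the grasp point. The pads swing forward as they close: fully open they stand 13 mm farther back than shut.
Start: joints at [-1.108, 0.314, -0.047, 1.21, 0, 1.571], TCP at [0.268, -0.537, 0.231] pointing down, gripper open.
Joint ranges: [-2.67, 2.67], [-0.69, 1.73], [-1.03, 1.25], [-2.08, 2.16], [-1.42, 1.45], [-3.14, 3.14]. Speed limits (rad/s): [2.39, 2.39, 3.01, 3.14, 3.14, 3.14].

## Interface

Orientations are given as a unit quaternion [w, x, y, z].
In Python, from bench import sensors, get_image, get_calibration, robot gives the robot as it stands.
- The arm moves only by the tool arm_command, never from a script. Its argument "steps" is a list of rows, each a list of 6 numbers: the shift along the tool's x, y, z in mm, then the turn, a rotation vector about the tool's x, y, z in degrees. A call has 1 to 20 rows; each row shifts and turns the commanded pose from where the row before left it, along the tool's axes as they then stand; what a row does not reach is not made up. A row lasts 1/10 s, in which the tool goes at most 50 mm and 8.59 degrees, less where a joint would pass 70% of its speed; a pose out of reach is approached as far as the arm can. A call with a gripper value outside its range is refused whole. "grip" is the finger opening in mm, from 0 to 85.4, set as the call begins (left out, the last holds). The fingers move at their own pace and stop on an object; the grip force is fixed at half the most. Time passes only in rows, so rows that do not move let the fingers close. It gives the time, the measured TCP pose, the force and the opening at its end, in the units of the state.
- sensors.observe(): the state, without advancing time (a new reading comes with each control period).
- get_image(name): name is "side" or "top"; returns (picture, depth): 420x560x3 uint8, red, green, blue; 420x560 float32, m along the optical axis (not along the pixel's ray), 0 where there is no reading.
- get_calibration(name): a dict with "K" (3x3 intrinsics, pixels), "world_from_camera" (4x4, takes a point from camera to world coordinates). Camera axes: x right, y down, z forward; pixel columns grow to the right and rows downward; lengths in m; the calibration is good to about 2 mm. A picture is of the moment at which its call begins. get_calibration takes no time and is no camera call.
- robot.sign_off(): hands the job in, once; it reports no verdict.
The state is a dict: "t": time; "joint_positions": joint angles; "qvel": joint speeds; "joint_efforts": joint torques, N m; "position": TCP position; "eef_rot": TCP orientation; "ft_force": force on the tool from outside, world axes, zero at the start; "moment": the same for the moment, N m; "finger_gap": finger opening in m.
Only numpy, scipy, OpenCV 4.12 (cv2) and the standard library are available. Lean on these libraries where they do the work, as an engineer would, in place of code of your own. Each camera call takes 0.05 s, during which the arm holds its last target. There are 200 camera calls.

## Task

Stand the tall crimp-capped sample vial in the pocket of the sampling stand's pulled-out carriage and push the carriage fully home under the sealing head. Then crank the cam over until the head is down on the vial and the follower rests in the cam's flat dwell, so that the vial stays sealed by itself, and let go. Keep the vial upright and leave the other things on the bench alone.

Things in the scene. Friction and masses are not known exactly. Their poses are not given: they have to be found in the camera images.
- stand: hand-cranked sampling stand, fixed: base plate 16 mm high (x -120..80, y -60..60 mm), white column and ram guide (x -25..64, y -38..38, to 157 mm high), on it two bearing blocks to 224 mm that carry the camshaft. Origin on the bench under the ram's axis; its x points level from the loading front to the column, the crank is on its -y side, z up
- carriage (a joint): aluminium carriage (plate 135 x 70 mm, top 30 mm above the bench) sliding along the stand's x; m: 0 = pulled fully out to the front (-x), 0.09 = fully home at its stop, pocket right under the head. About 1.5 N of friction; stays where it is left
- nest (a point): centre of the floor of the round pocket in the white plastic block (50 x 50 mm, top 48 mm above the bench) on the carriage; pocket 26.5 mm wide, 16 mm deep, slightly chamfered mouth; the floor is 32 mm above the bench. Its axes are those of the stand
- knob (a point): grip point of the black upright pull knob at the front end of the carriage, 90 mm in front of (-x of) the pocket; knob 22 mm across, 40 mm high, from 30 to 70 mm above the bench; this point is 57 mm above the bench
- crank (a joint): camshaft turn, rad; grows as the handle goes from the column side up over the top towards the loading front. 0-0.75: base circle, head up. 0.75-1.76: flank drives the head down against springs (up to 15 N at the handle); let go above 1.3 it springs back. 1.76-2.64 (middle 2.2): flat dwell, head fully down, stays by itself. Beyond 2.64 the head springs up again. Range 0-3.2
- handle (a point): middle of the crank's black handle: freely revolving level sleeve, 20 mm thick, 62 mm long, along the stand's y, 72 to 134 mm to the -y side of the ram's axis (this point: 104). Runs on a 65 mm circle about point shaft; at crank value q it stands at angle 0.17 + q from the stand's +x, measured upward in the x-z plane; at 2.2 it points up to the front, 44 degrees above level
- shaft (a point): point on the camshaft's axis in the plane of the handle's middle: 209 mm above the bench, above the ram's axis but 104 mm to the -y side of it. The shaft lies along the stand's y axis; the dark crank arm turns at 58 to 71 mm to the -y side
- head (a joint): stroke of the sprung ram with its roller follower, m: 0 = up, about 0.015 to 0.016 = fully down (roller on the flat dwell of the cam)
- seal: round sealing cup (30 mm across, black rubber underside) under the ram, on a spring of its own; origin at the centre of its underside, 122 mm above the bench when up, so about 13 mm above the cap of a vial in the pocket; at full stroke it presses on the cap with about 7 N
- vial: the tall sample vial: clear glass, 22.6 mm in diameter, 77 mm high with its aluminium crimp cap (21 mm across, the top 9 mm; glass neck from 61 to 68 mm), about 30 g. Stands upright on the bench. Origin at the centre of its bottom, z up its axis
- short_vial: bystander: short crimp-capped vial of the same diameter, only 46 mm high. Origin at the centre of its bottom
- reagent: bystander: amber reagent bottle, 70 mm in diameter, 140 mm high. Origin at the centre of its bottom
- mouse: bystander: black computer mouse 105 x 60 x 26 mm. Origin at the centre of its underside

How it is judged:
On the way, in this order (a step that is already met when the one before it is completed fails the run):
1. the tall vial stands in the carriage's pocket (distance between vial and nest below 0.005 m and angle between vial's own z axis and vertical below 0.1 rad), for 0.2 s.
2. the carriage is fully home with the vial in its pocket (value of joint carriage above 0.087 m and distance between vial and nest below 0.005 m), for 0.2 s.
3. the crank is in the cam's flat dwell and the head is fully down on the vial (value of joint crank between 1.76 and 2.64 rad and value of joint head above 0.014 m and contact force between seal and vial above 3 N), for 0.2 s.
At the end, for the whole second after the job is handed in: Tall vial upright (0.1 rad) in the pocket, within 5 mm of its floor's centre; carriage above 0.087 m; crank at rest in the dwell, 1.76 to 2.64 rad; head stroke above 14 mm, seal pressing the vial with over 3 N; short vial, bottle and mouse within 20 mm of their places (all of step 2 and all of step 3 and velocity of joint crank between -0.05 and 0.05 rad/s and angle between vial's own z axis and vertical below 0.1 rad and distance of each of short_vial, reagent, mouse from where it was at the start of the episode below 0.02 m); the robot touches nothing.
It fails at once if the tall vial is tipped over (more than 0.7 rad from upright) (angle between vial's own z axis and vertical above 0.7 rad).
It fails at once if a bystander (short vial, bottle or mouse) is pushed more than 20 mm from its place or knocked over (distance of any of short_vial, reagent, mouse from where it was at the start of the episode above 0.02 m or angle between any of short_vial, reagent's own z axis and vertical above 0.5 rad).
It also fails if it takes over 58 s, if anything falls off the work surface, if the arm or the gripper's body presses on something with over 40 N, if the wrist force passes 120 N, or if a joint passes its speed limit or range.

## Working session

There is one attempt and no reset: what is moved stays moved. The work goes in short steps, Python scripts to look and compute and a tool call to move; the robot and the scene stay as the last step left them, time stands still between calls to the robot, and variables do not carry over. Pictures are saved under pics/ and viewed, about 8 in all and at most 12, crops included, and the job is handed in when it is done.

Besides the shell and the picture viewer there is one more tool, called after "Request:" as name(argument=value, ...) on one line, values as JSON. arm_command: Moves the arm, as the interface text tells. Its arguments: {"type":"object","properties":{"steps":{"type":"array","items":{"type":"array","items":{"type":"number"}}},"grip":{"type":"number"}},"required":["steps"]}

```bash
mkdir -p pics; ls
python3 - <<'E'
from bench import sensors,get_image,get_calibration
import cv2,numpy as np
for n in("side","top"):
    im,d=get_image(n); c=get_calibration(n); np.savez(n+"0.npz",im=im,d=d,K=c["K"],T=c["world_from_camera"])
    cv2.imwrite(f"pics/{n}0.png",cv2.resize(im[:,:,::-1],(800,600))); print(n,c["K"],np.round(c["world_from_camera"],3),(d>0).mean())
print(sensors.observe())
E
```

```text
pics
side [[383.66014098   0.         275.14347358]
 [  0.         383.66014098 219.46665235]
 [  0.           0.           1.        ]] [[ 0.964 -0.174  0.203  0.399]
 [-0.267 -0.621  0.737 -0.65 ]
 [-0.002 -0.765 -0.645  0.745]
 [ 0.     0.     0.     1.   ]] 0.9960586734693877
top [[385.44048788   0.         282.71408957]
 [  0.         385.44048788 220.21868488]
 [  0.           0.           1.        ]] [[ 0.017 -0.996  0.093  0.494]
 [-1.    -0.015  0.016  0.011]
 [-0.014 -0.093 -0.996  1.144]
 [ 0.     0.     0.     1.   ]] 0.9959481292517007
{'t': 0.1, 'joint_positions': array([-1.10804481e+00,  3.14222474e-01, -4.80039300e-02,  1.21021263e+00,
        5.14346797e-05,  1.57079467e+00]), 'qvel': array([-0.00014484, -0.00060565,  0.00208288,  0.0004181 ,  0.0014491 ,
        0.00048072]), 'joint_efforts': array([-1.39868043e-03, -5.40766060e+01,  3.40540981e+01,  1.12003129e-02,
       -1.94877966e-04,  7.72129454e-06]), 'position': array([ 0.26761955, -0.53640219,  0.23046964]), 'eef_rot': array([-8.05363189e-04,  9.73351319e-01,  2.29317542e-01, -1.63317437e-04]), 'ft_force': array([-0.0303912 ,  0.25372312, -0.0582772 ]), 'moment': array([0.03476285, 0.0791644 , 0.00322243]), 'finger_gap': 0.08531272581689361}
```

View pics/side0.png

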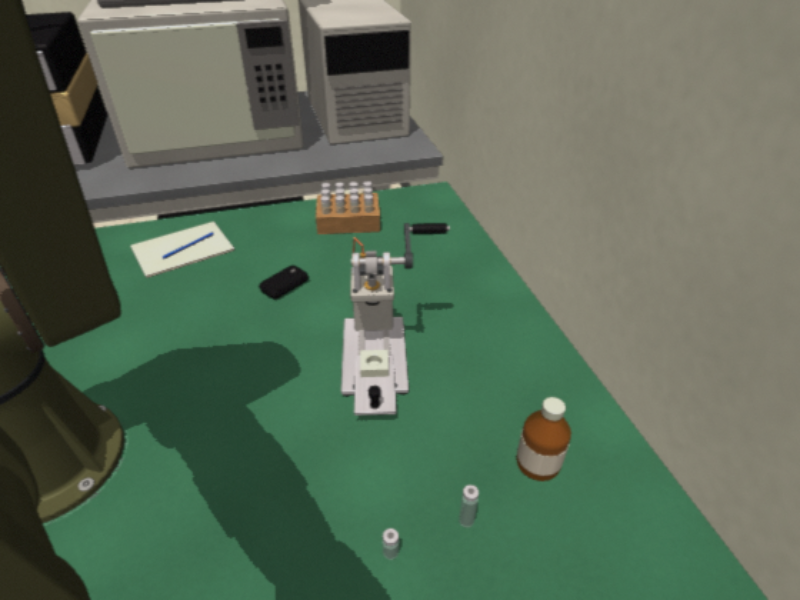

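View pics/top0.png

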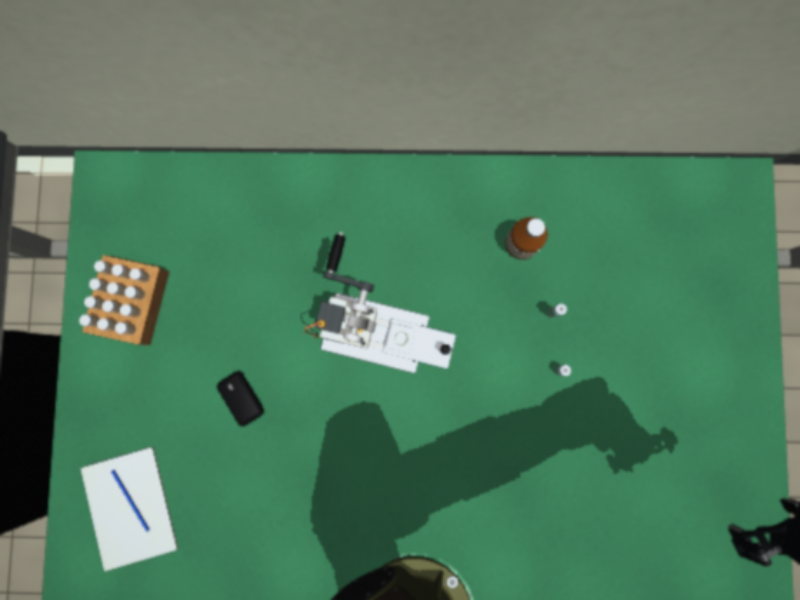

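Side view: tall vial at about (469,505), short vial at (391,543), knob at (375,397), pocket at (374,360). Top view: tall vial at (560,309), short vial at (565,370), knob at (445,349), pocket at (401,339), handle at (336,252). Next I measure these.

```bash
cat > h.py <<'E'
import numpy as np,cv2
from bench import sensors,get_image,get_calibration
class V:
    def __init__(s,n,load=False):
        if load: z=np.load(n+"0.npz"); s.im,s.d,s.K,s.T=z["im"],z["d"],z["K"],z["T"]
        else:
            s.im,s.d=get_image(n); c=get_calibration(n); s.K,s.T=c["K"],c["world_from_camera"]
    def ray(s,u,v): return s.T[:3,:3]@np.linalg.solve(s.K,[u,v,1.])
    def plane(s,u,v,z): r=s.ray(u,v); o=s.T[:3,3]; return o+r*(z-o[2])/r[2]
    def dep(s,u,v): return s.T[:3,3]+s.ray(u,v)*s.d[int(round(v)),int(round(u))]
    def proj(s,p):
        c=s.K@(s.T[:3,:3].T@(np.asarray(p)-s.T[:3,3])); return c[:2]/c[2]
    def crop(s,name,u0,v0,u1,v1,f): cv2.imwrite("pics/"+name,cv2.resize(np.ascontiguousarray(s.im[v0:v1,u0:u1,::-1]),None,fx=f,fy=f,interpolation=cv2.INTER_CUBIC))
def blobs(v,mask,box,amin=6):
    u0,v0,u1,v1=box; n,l,st,c=cv2.connectedComponentsWithStats(mask[v0:v1,u0:u1].astype(np.uint8))
    return [(c[i]+[u0,v0],st[i,4]) for i in range(1,n) if st[i,4]>=amin]
E
python3 - <<'E'
from h import *
t=V("top",1); s=V("side",1)
for v,boxes in((t,dict(tall=(383,207,403,227),short=(387,250,405,268),knob=(303,236,320,252),handle=(226,160,246,192))),(s,dict(tall=(320,336,338,352),short=(265,368,282,385),knob=(255,266,270,288),handle=(287,154,317,166)))):
    g=v.im.astype(int)
    for k,b in boxes.items():
        m=(g.max(2)<60) if k in("knob","handle") else ((g.min(2)>120)&(g.max(2)-g.min(2)<35))
        z=dict(tall=.077,short=.046,knob=.07,handle=.22)[k]
        for c,a in blobs(v,m,b): print(k,np.round(c,1),a,"plane",np.round(v.plane(*c,z),4),"depth",np.round(v.dep(*c),4))
t.crop("ct.png",205,150,335,270,6)
s.crop("cs.png",225,140,330,300,3.7)
E
python3 -c "
import cv2,numpy as np
a=cv2.imread('pics/ct.png');b=cv2.imread('pics/cs.png')
a=cv2.resize(a,(410,378));h=592;c=np.zeros((h,800,3),'u1');c[:378,:410]=a;c[:b.shape[0],411:411+b.shape[1]]=b[:592,:389];cv2.imwrite('pics/c1.png',c)"
```

```text
tall [392.3 216.1] 50 plane [ 0.6097 -0.2758  0.077 ] depth [ 0.6094 -0.275   0.0798]
short [395.2 258.9] 46 plane [ 0.4919 -0.291   0.046 ] depth [ 0.4919 -0.2911  0.0456]
knob [311.1 243.9] 22 plane [ 0.5294 -0.0521  0.07  ] depth [ 0.5295 -0.0523  0.0662]
handle [234.6 176.5] 186 plane [0.6855 0.1446 0.22  ] depth [0.6804 0.1411 0.2446]
tall [329.2 344.3] 89 plane [ 0.6095 -0.2787  0.077 ] depth [ 0.6091 -0.2794  0.0783]
short [273. 375.] 97 plane [ 0.4918 -0.294   0.046 ] depth [ 0.4916 -0.2948  0.0476]
knob [262.  277.1] 87 plane [ 0.5266 -0.07    0.07  ] depth [ 0.528  -0.0634  0.0623]
handle [300.3 159.7] 177 plane [0.6917 0.1644 0.22  ] depth [0.6813 0.1355 0.2386]
```

View pics/c1.png

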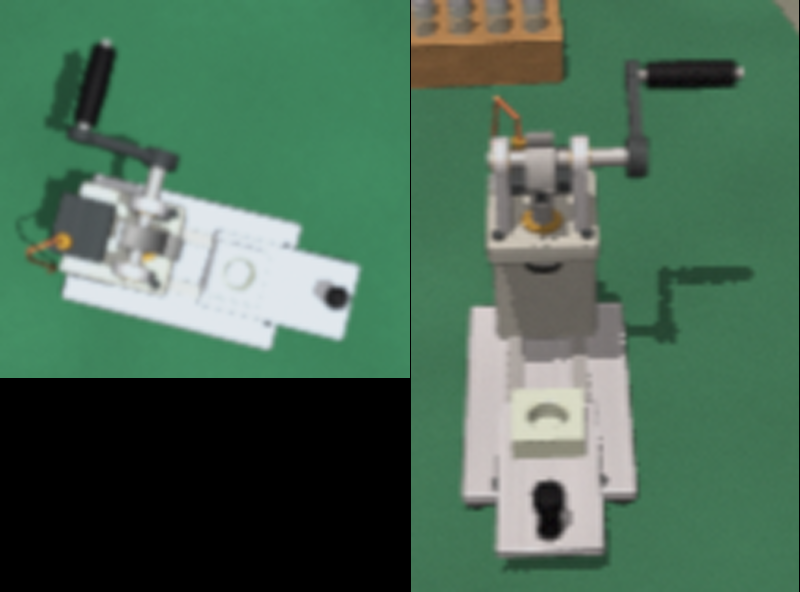

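Crop view: pocket at about native (281,237) in the top view, stand axis tilted about 13° in the image, handle up at the column side. Next I fit the stand pose from plate heights and outlines.

Run:
```python
from h import *
t=V("top",1)
H,W=t.d.shape
u,v=np.meshgrid(np.arange(W),np.arange(H))
r=np.stack([u,v,np.ones_like(u)],-1)@np.linalg.inv(t.K).T*t.d[...,None]
P=r@t.T[:3,:3].T+t.T[:3,3]
g=t.im.astype(int); box=np.zeros((H,W),bool); box[200:265,222:325]=1
white=(g.min(2)>130)&(g.max(2)-g.min(2)<45)
print("green z",np.median(P[270:280,300:330,2]))
for nm,lo,hi,zz in(("base",.006,.023,.016),("carr",.024,.039,.03),("block",.042,.056,.048)):
    m=box&white&(P[...,2]>lo)&(P[...,2]<hi)
    pts=np.array([t.plane(a,b,zz)[:2] for a,b in zip(u[m],v[m])],np.float32)
    rc=cv2.minAreaRect(pts); print(nm,m.sum(),np.median(P[m][:,2]),rc)
    print(np.round(cv2.boxPoints(rc),4).tolist())
pk=t.plane(280.8,236.6,.048); kn=t.plane(311.1,243.9,.07); print(pk,kn,np.linalg.norm(pk-kn),np.degrees(np.arctan2(*(pk-kn)[[1,0]])))
# carriage bare part left edges via block ring
gray=t.im[225:250,268:296].min(2); print(gray)
```

```text
green z 0.0004959784952630608
base 1109 0.016953845867509143 ((0.5619163513183594, 0.08930882066488266), (0.1989406794309616, 0.11935913562774658), 76.76810455322266)
[[0.4810999929904938, 0.006099999882280827], [0.5971999764442444, -0.021199999377131462], [0.642799973487854, 0.17249999940395355], [0.5266000032424927, 0.19979999959468842]]
carr 869 0.031032823041394986 ((0.5440399646759033, 0.011773206293582916), (0.1628023236989975, 0.07075847685337067), 76.95919799804688)
[[0.4912000000476837, -0.05950000137090683], [0.5601000189781189, -0.0754999965429306], [0.5968999862670898, 0.08309999853372574], [0.527899980545044, 0.09910000115633011]]
block 243 0.048615744777349645 ((0.5489557385444641, 0.03499500826001167), (0.04964028298854828, 0.04971142113208771), 76.84484100341797)
[[0.51910001039505, 0.016499999910593033], [0.5674999952316284, 0.005200000014156103], [0.5788000226020813, 0.05350000038743019], [0.5303999781608582, 0.06480000168085098]]
[0.54942682 0.03292041 0.048     ] [ 0.52938258 -0.05212144  0.07      ] 0.09009932377131286 76.73752124958841
[[224 223 222 213 181 181 
[... 2199 characters left out ...]
206 217 221 218 219 215 213 216 221 223 220 221 224 224 224 224 225 224
  223 219 222 224 224 225 225 225 225 224]
 [211 219 221 221 223 222 219 217 221 222 217 217 221 223 221 221 224 225
  223 223 224 225 225 225 225 224 225 225]
 [214 214 215 220 224 223 222 222 223 224 220 217 220 222 217 216 222 223
  221 222 224 225 225 225 225 225 225 225]
 [219 210 208 217 222 219 217 221 223 223 222 221 223 223 220 216 220 221
  218 221 224 225 225 225 225 225 225 224]
 [223 220 220 222 222 216 212 218 222 218 215 219 223 224 222 222 223 224
  223 224 224 225 225 225 225 225 225 224]
 [224 224 224 225 224 222 221 223 222 215 209 217 222 219 215 220 223 223
  223 224 225 224 225 224 225 225 225 224]]
```

Request:
arm_command(steps=[[0,0,0,0,0,-8.4],[0,0,0,0,0,-8.4],[0,0,0,0,0,-8.4],[0,0,0,0,0,-8.4],[0,0,0,0,0,-8.4],[0,0,0,0,0,-8.3],[27.7,22.8,0,0,0,0],[27.7,22.8,0,0,0,0],[27.7,22.8,0,0,0,0],[27.7,22.8,0,0,0,0],[27.7,22.8,0,0,0,0],[27.7,22.8,0,0,0,0],[27.7,22.8,0,0,0,0],[27.7,22.8,0,0,0,0],[27.7,22.8,0,0,0,0],[27.7,22.8,0,0,0,0],[27.7,22.8,0,0,0,0],[27.7,22.8,0,0,0,0],[0,0,0,0,0,0],[0,0,0,0,0,0]], grip=70)

```text
t: 2.1
position: [0.6102, -0.2749, 0.2304]
eef_rot: [-0.001, 0.783, 0.622, -0.0]
ft_force: [-0.8, 0.1, 0.4]
finger_gap: 0.07
```

```bash
cat >> h.py <<'E'
from scipy.spatial.transform import Rotation as R
YAW=76.8
S=lambda p:np.array([.5665,.1088,0])+R.from_euler('z',YAW,degrees=True).apply(p)   # stand -> world
def to(p,o=None):
    o=o or sensors.observe(); q=o["eef_rot"]; r=R.from_quat([*q[1:],q[0]]); M=r.as_matrix()
    print("t",round(o["t"],2),"pos",np.round(o["position"],4),"tilt",np.round(np.degrees(np.arccos(-M[2,2])),2),"xyaw",np.round(np.degrees(np.arctan2(M[1,0],M[0,0])),2),"F",np.round(o["ft_force"],1),"gap",round(o["finger_gap"],4))
    if p is not None: print("tool shift mm",np.round(1000*r.inv().apply(np.asarray(p)-o["position"]),1))
E
python3 - <<'E'
from h import *
to([.6098,-.276,.027])
t=V("top",1); g=t.im.astype(int)
m=(g[...,0]>g[...,1]*1.4)&(g[...,0]>60)
for c,a in blobs(t,m,(345,145,390,190)): print(c,a,t.plane(*c,.07))
E
```

```text
t 2.1 pos [ 0.6102 -0.2749  0.2304] tilt 0.09 xyaw 76.91 F [-0.8  0.1  0.4] gap 0.07
tool shift mm [-1.100e+00  2.000e-01  2.034e+02]
[367.90202703 166.37837838] 296 [ 0.75085299 -0.21032122  0.07      ]
```

Request:
arm_command(steps=[[-1,0,30,0,0,0],[0,0,30,0,0,0],[0,0,30,0,0,0],[0,0,30,0,0,0],[0,0,25,0,0,0],[0,0,20,0,0,0],[0,0,20,0,0,0],[0,0,18,0,0,0],[0,0,0,0,0,0],[0,0,0,0,0,0]])

```text
t: 3.1
position: [0.6089, -0.2773, 0.0284]
eef_rot: [-0.0, 0.784, 0.621, -0.0]
ft_force: [-0.2, 0.0, 0.3]
finger_gap: 0.0699
```

Request:
arm_command(steps=[[0,0,0,0,0,0],[0,0,0,0,0,0],[0,0,0,0,0,0],[0,0,0,0,0,0],[0,0,0,0,0,0],[0,0,0,0,0,0],[0,0,0,0,0,0],[0,0,0,0,0,0]], grip=10)

```text
t: 3.9
position: [0.6104, -0.2769, 0.0294]
eef_rot: [0.001, 0.784, 0.621, 0.0]
ft_force: [-0.8, 1.1, 6.4]
finger_gap: 0.0213
```

Request:
arm_command(steps=[[0,0,-5,0,0,0],[0,0,-15,0,0,0],[0,0,-25,0,0,0],[0,0,-25,0,0,0],[0,0,-25,0,0,0],[0,0,-15,0,0,0],[0,0,0,0,0,0]])

```text
t: 4.6
position: [0.6116, -0.2774, 0.1416]
eef_rot: [0.002, 0.784, 0.621, 0.001]
ft_force: [0.4, -0.5, -0.4]
finger_gap: 0.021
```

Run:
```python
from h import *
to([.549,.0345,.137])
s=V("side"); t=V("top")
a=s.im[250:390,270:400,::-1]; b=t.im[170:270,330:460,::-1]
cv2.imwrite("pics/g.png",np.hstack([cv2.resize(a,(390,420)),cv2.resize(b,(400,420))]))
```

```text
t 4.6 pos [ 0.6116 -0.2774  0.1416] tilt 0.29 xyaw 76.82 F [ 0.4 -0.5 -0.4] gap 0.021
tool shift mm [ 289.4 -132.1    3.6]
```

View pics/g.png

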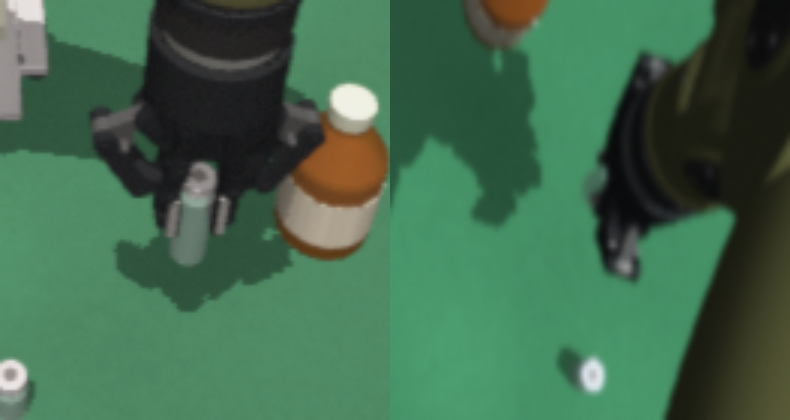

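The vial is held upright: in the left crop it runs from (200,175) to (188,262), parallel to the bottle's own lean. The gap is 21 mm. Next I carry it over the pocket.

Request:
arm_command(steps=[[15,-7,0,0,0,0],[28,-12.5,0,0,0,0],[28,-12.5,0,0,0,0],[28,-12.5,0,0,0,0],[28,-12.5,0,0,0,0],[28,-12.5,0,0,0,0],[28,-12.5,0,0,0,0],[28,-12.5,0,0,0,0],[28,-13,0,0,0,0],[28,-13,0,0,0,0],[15,-7,2,0,0,0],[7,-4,2,0,0,0],[0,0,0,0,0,0],[0,0,0,0,0,0]])

```text
t: 6.1
position: [0.5476, 0.0341, 0.1339]
eef_rot: [0.0, 0.784, 0.621, -0.0]
ft_force: [-0.5, 0.0, -0.4]
finger_gap: 0.0208
```

Run:
```python
from h import *
to([.549,.0345,.137])
s=V("side"); t=V("top")
a=s.im[190:300,215:315,::-1]; b=t.im[190:270,220:320,::-1]
cv2.imwrite("pics/p.png",np.hstack([cv2.resize(a,(500,550),interpolation=cv2.INTER_CUBIC),np.vstack([cv2.resize(b,(300,240)),np.zeros((310,300,3),'u1')])]))
print("pocket mouth px side",s.proj([.549,.0345,.048]))
for z in(.108,.185): print(s.proj([.549,.0345,z]))
```

```text
t 6.1 pos [0.5476 0.0341 0.1339] tilt 0.05 xyaw 76.79 F [-0.5  0.  -0.4] gap 0.0208
tool shift mm [ 0.7  1.2 -3.1]
pocket mouth px side [260.78831476 251.2059633 ]
[260.14663684 233.89341856]
[259.2419944  209.48606018]
```

View pics/p.png

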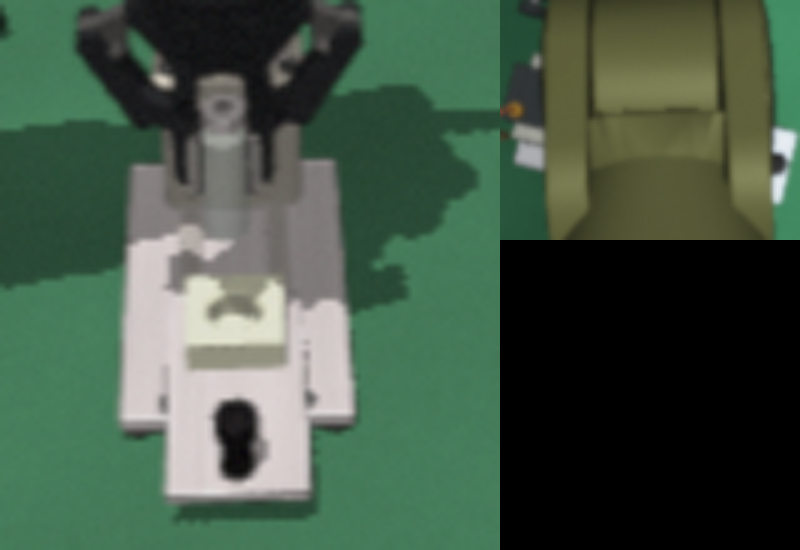

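Side crop: the vial hangs at about (222,235) and the pocket mouth is at about (236,311), which puts the pocket about 1.4 px (3 mm) further +x than planned. I check the block in the side view.

Run:
```python
from h import *
s=V("side",1); n=V("side"); t=V("top",1)
for nm,v,box in(("side0",s,(245,240,280,268)),("top0",t,(262,215,300,258))):
    u0,v0,u1,v1=box; g=v.im.astype(int)
    yel=np.zeros(g.shape[:2],bool); yel[v0:v1,u0:u1]=1
    pts=[];pp=[]
    for b in range(v0,v1):
        for a in range(u0,u1):
            p=v.dep(a,b)
            if .043<p[2]<.054: pts.append(v.plane(a,b,.048)[:2]); pp.append(p)
    rc=cv2.minAreaRect(np.array(pts,np.float32)); print(nm,len(pts),np.round(rc[0],4),np.round(rc[1],4),rc[2],"med z",np.median(np.array(pp)[:,2]),"mean",np.mean(pts,0))
# yellow mask side
g=s.im.astype(int); m=(g[...,0]-g[...,2]>12)&(g[...,0]>170)
for c,a in blobs(s,m,(240,235,285,275)): print("yel",c,a)
m8=np.zeros(m.shape,np.uint8); m8[235:275,240:285]=m[235:275,240:285]
gr=s.im[236:272,246:280]
print(gr[...,0].astype(int)-gr[...,2]); print(gr[12:24,6:28].min(2))
for y in (-25,25):
    print([np.round(s.proj([*S([-.076+dx,y/1000,0])[:2],.048]),1) for dx in(-.025,.025)])
print("pred vial bottom",n.proj([.5476,.0341,.1045]), "top",n.proj([.5476,.0341,.1815]))
```

```text
side0 244 [0.5501 0.0299] [0.054  0.0484] 74.3699722290039 med z 0.04787937236445927 mean [0.55077705 0.0306175 ]
top0 243 [0.549 0.035] [0.0496 0.0497] 76.84484100341797 med z 0.048615744777349645 mean [0.54893459 0.03485213]
yel [261.47104247 251.1042471 ] 259
[[10  9  9 ...  7  6  6]
 [10 10 10 ... 10  8  9]
 [ 9 10 10 ... 10 10  9]
 ...
 [ 8  4  5 ...  3  6  9]
 [ 8  4  4 ...  4  6 10]
 [ 8  4  4 ...  5  8  8]]
[[189 195 197 198 197 195 191 191 190 189 190 196 194 195 196 197 198 199
  197 182 158 159]
 [198 197 198 197 192 182 167 141 130 130 133 141 157 176 188 194 197 197
  197 192 184 188]
 [197 197 196 194 179 152 120 112 115 120 123 123 123 135 159 184 196 198
  196 177 161 188]
 [197 198 196 188 155 112 100 109 119 123 126 123 120 116 132 166 191 197
  196 174 158 186]
 [198 198 197 184 147 103 102 121 136 146 148 144 131 121 120 153 190 197
  196 174 158 188]
 [197 198 197 185 155 121 132 168 191 191 193 191 182 156 136 168 193 197
  196 176 158 186]
 [197 197 197 196 185 168 177 194 197 198 197 197 194 184 177 192 196 198
  195 179 165 188]
 [199 197 198 200 198 190 188 196 198 197 198 193 190 195 196 197 198 197
  196 180 165 189]
 [197 197 198 197 198 198 196 197 197 197 198 198 195 197 197 198 198 199
  196 179 167 190]
 [196 198 197 198 196 199 198 198 197 198 197 197 195 196 196 195 195 196
  194 178 166 190]
 [192 190 190 189 189 189 189 190 189 189 189 181 175 175 175 175 175 175
  172 164 164 190]
 [164 142 139 132 127 123 129 126 123 130 126 121 127 127 128 128 128 128
  128 129 156 191]]
[array([270.9, 257.8]), array([270.3, 244.1])]
[array([251. , 258.4]), array([251.1, 244.6])]
pred vial bottom [259.67333515 235.15075788] top [258.74421527 210.85850684]
```

Request:
arm_command(steps=[[0.5,2.7,5,0,0,0],[0,0,15,0,0,0],[0,0,15,0,0,0],[0,0,12,0,0,0],[0,0,4,0,0,0],[0,0,0,0,0,0],[0,0,0,0,0,0]])

```text
t: 6.95
position: [0.5509, 0.0346, 0.0837]
eef_rot: [0.0, 0.784, 0.621, 0.0]
ft_force: [1.6, -1.1, -0.0]
finger_gap: 0.0211
```

Run:
```python
from h import *
to([.5503,.034,.0616])
s=V("side")
s.crop("p2.png",230,200,295,275,8)
```

```text
t 6.95 pos [0.5509 0.0346 0.0837] tilt 0.03 xyaw 76.81 F [ 1.6 -1.1 -0. ] gap 0.0211
tool shift mm [-0.7 -0.4 22.1]
```

View pics/p2.png

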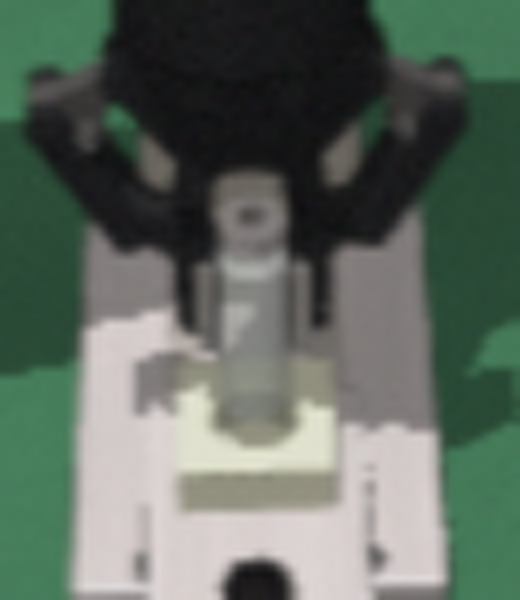

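The vial, centred at about x=255, hangs right over the pocket mouth (215 to 300, centre 257). Descending slowly.

Request:
arm_command(steps=[[-0.3,0,2,0,0,0],[-0.3,0,2,0,0,0],[0,0,2,0,0,0],[0,0,2,0,0,0],[0,0,2,0,0,0],[0,0,2,0,0,0],[0,0,0,0,0,0]])

```text
t: 7.7
position: [0.55, 0.034, 0.0709]
eef_rot: [-0.0, 0.784, 0.621, -0.0]
ft_force: [0.4, -0.3, 0.2]
finger_gap: 0.0206
```

Request:
arm_command(steps=[[0,0,2,0,0,0],[0,0,2,0,0,0],[0,0,2,0,0,0],[0,0,2,0,0,0],[0,0,0,0,0,0],[0,0,0,0,0,0]])

```text
t: 8.3
position: [0.5503, 0.034, 0.0632]
eef_rot: [-0.0, 0.784, 0.621, -0.0]
ft_force: [-0.1, -0.2, -0.4]
finger_gap: 0.0206
```

Request:
arm_command(steps=[[0,0,1,0,0,0],[0,0,0.5,0,0,0],[0,0,0,0,0,0]])

```text
t: 8.6
position: [0.5503, 0.034, 0.0617]
eef_rot: [-0.0, 0.784, 0.621, -0.0]
ft_force: [0.3, 0.6, -0.8]
finger_gap: 0.0209
```

Request:
arm_command(steps=[[0,0,0,0,0,0],[0,0,0,0,0,0],[0,0,0,0,0,0],[0,0,0,0,0,0],[0,0,0,0,0,0]], grip=60)

```text
t: 9.1
position: [0.5503, 0.0341, 0.0618]
eef_rot: [0.0, 0.784, 0.621, 0.0]
ft_force: [-0.1, -0.2, 0.3]
finger_gap: 0.0595
```

Request:
arm_command(steps=[[0,0,-10,0,0,0],[0,0,-30,0,0,0],[0,0,-40,0,0,0],[0,0,-40,0,0,0],[0,0,-20,0,0,0],[-40,0,0,0,0,0],[-40,0,0,0,0,0],[-40,0,0,0,0,0],[0,0,0,0,0,0]])

```text
t: 10.0
position: [0.522, -0.0865, 0.2028]
eef_rot: [0.001, 0.785, 0.619, -0.0]
ft_force: [-0.1, 0.7, -0.3]
finger_gap: 0.0599
```

Run:
```python
from h import *
s=V("side"); t=V("top")
a=s.im[180:290,215:315,::-1]; b=t.im[140:270,205:335,::-1]
cv2.imwrite("pics/p3.png",np.hstack([cv2.resize(a,(400,440),interpolation=cv2.INTER_CUBIC),cv2.resize(b,(400,440))]))
to(S([-.165-.04,0,.045]))
```

```text
t 10.1 pos [ 0.5229 -0.0835  0.2025] tilt 0.05 xyaw 76.69 F [ 0.1 -0.4 -0.3] gap 0.0602
tool shift mm [ -7.9  -1.5 157.5]
```

View pics/p3.png

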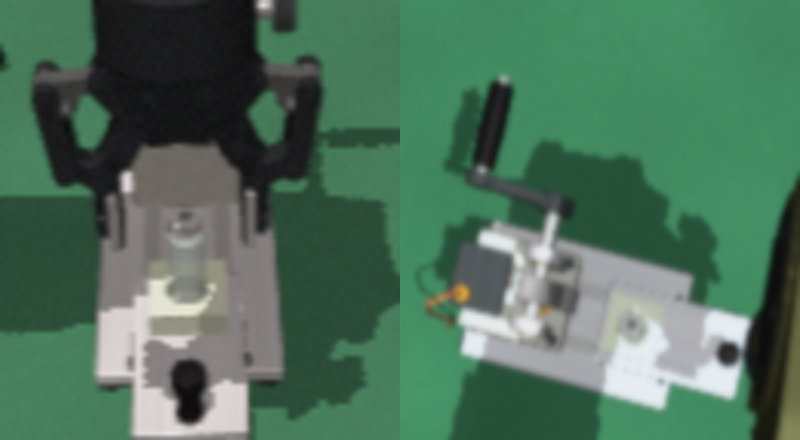

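The vial stands upright in the pocket: cap at (184,218) in the left panel and (632,322) in the right. Next, fingers shut and down in front of the knob.

Request:
arm_command(steps=[[-8,-1.5,0,0,0,0],[0,0,25,0,0,0],[0,0,30,0,0,0],[0,0,30,0,0,0],[0,0,30,0,0,0],[0,0,25,0,0,0],[0,0,15,0,0,0],[0,0,4,0,0,0],[0,0,0,0,0,0]], grip=0)

```text
t: 11.0
position: [0.5194, -0.0896, 0.0425]
eef_rot: [-0.0, 0.783, 0.622, -0.0]
ft_force: [-0.1, -0.2, -0.1]
finger_gap: 0.0004
```

Request:
arm_command(steps=[[5,0,0,0,0,0],[5,0,0,0,0,0],[4,0,0,0,0,0],[3,0,0,0,0,0],[3,0,0,0,0,0],[3,0,0,0,0,0],[4,0,0,0,0,0],[4,0,0,0,0,0],[4,0,0,0,0,0],[4,0,0,0,0,0]])

```text
t: 12.0
position: [0.5287, -0.052, 0.0428]
eef_rot: [0.0, 0.784, 0.621, -0.0]
ft_force: [0.2, -1.5, 1.2]
finger_gap: -0.0002
```

Run:
```python
from h import *
to(S([-.090-.022,0,.045]))
```

```text
t 12.0 pos [ 0.5287 -0.052   0.0428] tilt 0.01 xyaw 76.81 F [ 0.2 -1.5  1.2] gap -0.0002
tool shift mm [53.2  0.1 -2.2]
```

Pushing with the expected 1.5 N. About 53 mm remain.

Request:
arm_command(steps=[[4,0,0,0,0,0],[4,0,0,0,0,0],[4,0,0,0,0,0],[4,0,0,0,0,0],[4,0,0,0,0,0],[4,0,0,0,0,0],[4,0,0,0,0,0],[4,0,0,0,0,0],[4,0,0,0,0,0],[4,0,0,0,0,0],[3,0,0,0,0,0],[2,0,0,0,0,0],[2,0,0,0,0,0]])

```text
t: 13.3
position: [0.5392, -0.0063, 0.0427]
eef_rot: [-0.0, 0.784, 0.621, -0.0]
ft_force: [1.2, -1.9, 0.6]
finger_gap: 0.0002
```

Request:
arm_command(steps=[[1.5,0,0,0,0,0],[1.5,0,0,0,0,0],[0,0,0,0,0,0]])

```text
t: 13.6
position: [0.5399, -0.0033, 0.0427]
eef_rot: [-0.0, 0.784, 0.621, 0.0]
ft_force: [-0.3, -1.1, -0.4]
finger_gap: 0.0001
```

Request:
arm_command(steps=[[1.5,0,0,0,0,0],[1.5,0,0,0,0,0],[0,0,0,0,0,0]])

```text
t: 13.9
position: [0.5405, -0.0008, 0.0427]
eef_rot: [0.0, 0.784, 0.621, -0.0]
ft_force: [-0.4, -2.7, 0.5]
finger_gap: 0.0001
```

Request:
arm_command(steps=[[1,0,0,0,0,0],[1,0,0,0,0,0],[0,0,0,0,0,0]])

```text
t: 14.2
position: [0.5405, -0.0006, 0.0428]
eef_rot: [0.001, 0.784, 0.621, -0.002]
ft_force: [-1.6, -8.1, 2.5]
finger_gap: 0.0001
```

Request:
arm_command(steps=[[1,0,0,0,0,0],[0,0,0,0,0,0]])

```text
t: 14.4
position: [0.5405, -0.0005, 0.0427]
eef_rot: [0.002, 0.784, 0.621, -0.002]
ft_force: [-2.5, -12.0, 2.9]
finger_gap: -0.0003
```

Request:
arm_command(steps=[[-5,0,0,0,0,0],[-20,0,0,0,0,0],[-30,0,0,0,0,0],[-20,0,-20,0,0,0],[0,0,-45,0,0,0],[0,0,-45,0,0,0],[0,0,-45,0,0,0],[0,0,-45,0,0,0],[0,0,-45,0,0,0],[0,0,-30,0,0,0],[0,0,0,0,0,0]], grip=0)

```text
t: 15.5
position: [0.5265, -0.0704, 0.3227]
eef_rot: [0.002, 0.783, 0.621, 0.003]
ft_force: [0.9, -0.8, -0.7]
finger_gap: 0.0002
```

Run:
```python
from h import *
to(S([.058,-.104,.36]))
s=V("side"); t=V("top")
a=s.im[130:280,215:325,::-1]; b=t.im[140:270,205:335,::-1]
cv2.imwrite("pics/p4.png",np.hstack([cv2.resize(a,(400,545),interpolation=cv2.INTER_CUBIC),cv2.resize(b,(400,545))]))
g=t.im.astype(int)
for c,a in blobs(t,g.max(2)<60,(222,155,250,195)): print(c,a,"dep",t.dep(*c),"plane",t.plane(*c,.245))
# handle in the stand frame from depth points, both views
for v,box in((t,(222,155,250,195)),(s,(287,150,320,170))):
    P=np.array([v.dep(a,b) for b in range(box[1],box[3]) for a in range(box[0],box[2]) if v.im[b,a].max()<60])
    P=P[(P[:,2]>.2)&(P[:,2]<.3)]
    Q=R.from_euler('z',-YAW,degrees=True).apply(P-[.5665,.1088,0]); Q=Q[Q[:,1]<-.075]
    print("stand frame",len(Q),np.round(Q.mean(0),4),np.round(np.percentile(Q,[5,95],axis=0),4).tolist())
```

```text
t 15.5 pos [ 0.5265 -0.0704  0.3227] tilt 0.47 xyaw 76.84 F [ 0.9 -0.8 -0.7] gap 0.0002
tool shift mm [241.6 102.5 -35.9]
[234.71134021 177.10824742] 194 dep [0.67864234 0.14051909 0.24635407] plane [0.67892025 0.14071481 0.245     ]
stand frame 183 [ 0.0574 -0.1034  0.2436] [[0.0499, -0.1287, 0.2385], [0.0659, -0.0785, 0.2475]]
stand frame 162 [ 0.0513 -0.1049  0.2386] [[0.0467, -0.13, 0.2303], [0.0565, -0.0795, 0.2446]]
```

View pics/p4.png

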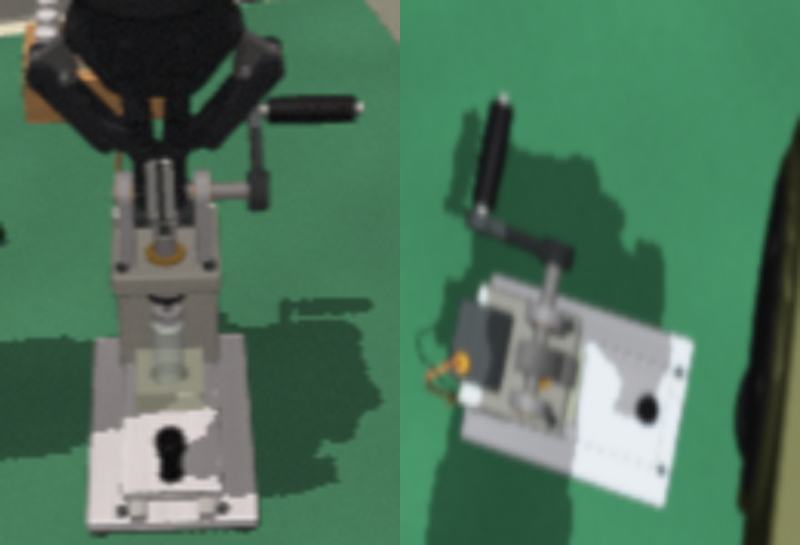

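Carriage is at its stop with the vial under the head (168,330 left). Handle centre is at stand (0.058, −0.104, 0.238), so q is about 0.29.

Run:
```python
from h import *
o=sensors.observe(); print(np.degrees(o["joint_positions"]).round(1)); p=S([.058,-.104,.33]);print(p); to(p)
M=R.from_euler('z',-13.2,degrees=True).as_matrix(); X=M[:,0];Y=-M[:,1]
d=1000*(p-o["position"]); print("in turned tool frame x yaw -13.2:",d@X,d@Y,-d[2])
```

```text
[-7.7  9.  -2.9 78.   0.1 95.5]
[0.68099656 0.14151909 0.33      ]
t 15.6 pos [ 0.5246 -0.0703  0.3181] tilt 0.1 xyaw 76.83 F [-0.7  0.3 -1.1] gap -0.0006
tool shift mm [241.9 104.  -11.5]
in turned tool frame x yaw -13.2: 103.86675997643223 -241.96626535375057 -11.928285295031982
```

Request:
arm_command(steps=[[0,0,0,0,0,-8.2],[0,0,0,0,0,-8.2],[0,0,0,0,0,-8.2],[0,0,0,0,0,-8.2],[0,0,0,0,0,-8.2],[0,0,0,0,0,-8.2],[0,0,0,0,0,-8.2],[0,0,0,0,0,-8.2],[0,0,0,0,0,-8.2],[0,0,0,0,0,-8.2],[0,0,0,0,0,-8],[-12,27,-2,0,0,0],[-12,27,-2,0,0,0],[-12,27,-2,0,0,0],[-12,27,-2,0,0,0],[-12,27,-2,0,0,0],[-12,27,-2,0,0,0],[-12,27,0,0,0,0],[-12,27,0,0,0,0],[-8,26,0,0,0,0]], grip=60)

```text
t: 17.6
position: [0.6807, 0.1423, 0.3269]
eef_rot: [-0.002, 0.115, 0.993, -0.0]
ft_force: [-0.4, -0.9, -0.3]
finger_gap: 0.0601
```

Run:
```python
from h import *
to(S([.058,-.104,.2378-.019]))
```

```text
t 17.6 pos [0.6807 0.1423 0.3269] tilt 0.22 xyaw 166.82 F [-0.4 -0.9 -0.3] gap 0.0601
tool shift mm [ -0.9  -0.6 108.1]
```

Request:
arm_command(steps=[[-1,-0.5,10,0,0,0],[0,0,25,0,0,0],[0,0,25,0,0,0],[0,0,20,0,0,0],[0,0,15,0,0,0],[0,0,10,0,0,0],[0,0,3,0,0,0],[0,0,0,0,0,0]])

```text
t: 18.4
position: [0.681, 0.1401, 0.2211]
eef_rot: [-0.001, 0.115, 0.993, -0.0]
ft_force: [-0.1, -1.0, 0.7]
finger_gap: 0.06
```

Request:
arm_command(steps=[[0,0,0,0,0,0],[0,0,0,0,0,0],[0,0,0,0,0,0],[0,0,0,0,0,0],[0,0,0,0,0,0],[0,0,0,0,0,0],[0,0,0,0,0,0],[0,0,0,0,0,0]], grip=10)

```text
t: 19.2
position: [0.6824, 0.1414, 0.2226]
eef_rot: [0.001, 0.115, 0.993, 0.001]
ft_force: [2.2, 4.6, 5.0]
finger_gap: 0.0187
```

Run:
```python
from h import *
to(None)
o=sensors.observe(); q=R.from_euler('z',-YAW,degrees=True).apply(o["position"]-[.5665,.1088,0]); print("stand",q)
```

```text
t 19.2 pos [0.6824 0.1414 0.2226] tilt 0.16 xyaw 166.84 F [2.2 4.6 5. ] gap 0.0187
stand [ 0.0581704  -0.10535931  0.22263189]
```

Handle gripped (gap 18.7 mm, position on the 65 mm circle). Cranking along the arc, first part.

Request:
arm_command(steps=[[0,-2.7,-4.5,0,0,0],[0,-2.7,-4.4,0,0,0],[0,-3.3,-4,0,0,0],[0,-3.4,-3.9,0,0,0],[0,-3.9,-3.4,0,0,0],[0,-4,-3.4,0,0,0],[0,-4.4,-2.7,0,0,0],[0,-4.5,-2.7,0,0,0]])

```text
t: 20.0
position: [0.676, 0.1139, 0.2527]
eef_rot: [0.001, 0.114, 0.993, 0.002]
ft_force: [1.0, 7.1, 7.1]
finger_gap: 0.019
```

```bash
cat >> h.py <<'E'
def crank():
    o=sensors.observe(); to(None,o); q=R.from_euler('z',-YAW,degrees=True).apply(o["position"]-[.5665,.1088,0]); z=q[2]+.0152-.209
    print("stand",q.round(4),"th",np.arctan2(z,q[0]),"q",np.arctan2(z,q[0])-.17,"r",np.hypot(q[0],z))
E
python3 -c "
from h import *
crank()"
```

```text
t 20.0 pos [0.676  0.1139 0.2527] tilt 0.27 xyaw 166.87 F [1.  7.1 7.1] gap 0.019
stand [ 0.0299 -0.1054  0.2527] th 1.100516597919829 q 0.930516597919829 r 0.06604495411945016
```

Request:
arm_command(steps=[[0,-4.8,-2.2,0,0,0],[0,-4.8,-1.8,0,0,0],[0,-5,-1.4,0,0,0],[0,-5.1,-1,0,0,0],[0,-5.2,-0.6,0,0,0],[0,-5.2,-0.1,0,0,0],[0,-5.2,0.3,0,0,0],[0,-5.2,0.6,0,0,0]])

```text
t: 20.8
position: [0.6666, 0.0739, 0.2596]
eef_rot: [0.002, 0.114, 0.993, 0.001]
ft_force: [0.2, 6.2, 11.7]
finger_gap: 0.019
```

```bash
python3 -c "
from h import *
crank()"
```

```text
t 20.8 pos [0.6666 0.0739 0.2596] tilt 0.26 xyaw 166.85 F [ 0.2  6.2 11.7] gap 0.019
stand [-0.0112 -0.1054  0.2596] th 1.738844784029855 q 1.5688447840298552 r 0.06673807546985668
```

Request:
arm_command(steps=[[0,-5.1,0.7,0,0,0],[0,-5,1.2,0,0,0],[0,-4.8,1.6,0,0,0],[0,-4.7,2.2,0,0,0],[0,-4.5,2.6,0,0,0],[0,-4.3,2.9,0,0,0],[0,-4,3.3,0,0,0],[0,-3.8,3.6,0,0,0],[0,0,0,0,0,0]])

```text
t: 21.7
position: [0.6574, 0.0361, 0.2382]
eef_rot: [-0.0, 0.115, 0.993, -0.001]
ft_force: [1.7, -4.4, 3.0]
finger_gap: 0.0185
```

```bash
python3 -c "
from h import *
crank()"
```

```text
t 21.7 pos [0.6574 0.0361 0.2382] tilt 0.12 xyaw 166.76 F [ 1.7 -4.4  3. ] gap 0.0185
stand [-0.05   -0.1051  0.2382] th 2.4150281414025554 q 2.2450281414025555 r 0.06688072492870793
```

q is about 2.24, mid-dwell, and the spring force is gone. Release and retreat upward.

Request:
arm_command(steps=[[0,0,0,0,0,0],[0,0,0,0,0,0],[0,0,0,0,0,0],[0,0,0,0,0,0],[0,0,0,0,0,0],[0,0,0,0,0,0]], grip=60)

```text
t: 22.3
position: [0.6574, 0.0378, 0.2389]
eef_rot: [-0.0, 0.115, 0.993, 0.0]
ft_force: [-0.2, -0.1, -0.1]
finger_gap: 0.0598
```

Request:
arm_command(steps=[[0,0,-10,0,0,0],[0,0,-25,0,0,0],[0,0,-30,0,0,0],[0,0,-30,0,0,0],[-10,-30,-10,0,0,0],[-10,-35,0,0,0,0],[-10,-35,0,0,0,0],[-10,-35,0,0,0,0],[0,-35,0,0,0,0],[0,0,0,0,0,0],[0,0,0,0,0,0]])

```text
t: 23.4
position: [0.6576, -0.1378, 0.3446]
eef_rot: [0.0, 0.116, 0.993, 0.0]
ft_force: [0.3, 0.6, -0.3]
finger_gap: 0.0599
```

Run:
```python
from h import *
to(None)
s=V("side"); t=V("top")
a=s.im[130:280,215:325,::-1]; b=t.im[140:270,205:335,::-1]
cv2.imwrite("pics/p5.png",np.hstack([cv2.resize(a,(400,545),interpolation=cv2.INTER_CUBIC),cv2.resize(b,(400,545))]))
for v,box in((t,(222,145,300,210)),(s,(280,150,330,215))):
    P=np.array([v.dep(a,b) for b in range(box[1],box[3]) for a in range(box[0],box[2]) if v.im[b,a].max()<60])
    Q=R.from_euler('z',-YAW,degrees=True).apply(P-[.5665,.1088,0]); Q=Q[(Q[:,1]<-.075)&(Q[:,1]>-.135)&(Q[:,2]>.2)&(Q[:,2]<.3)&(abs(Q[:,0])<.09)]
    print(len(Q),Q.mean(0).round(4),np.percentile(Q,[5,95],axis=0).round(4).tolist())
```

```text
t 23.4 pos [ 0.6576 -0.1378  0.3446] tilt 0.05 xyaw 166.71 F [ 0.3  0.6 -0.3] gap 0.0599
205 [-0.0497 -0.1041  0.2601] [[-0.0581, -0.1304, 0.2553], [-0.0411, -0.0781, 0.2636]]
217 [-0.057  -0.1052  0.2562] [[-0.0615, -0.1314, 0.2475], [-0.0499, -0.0783, 0.2618]]
```

View pics/p5.png

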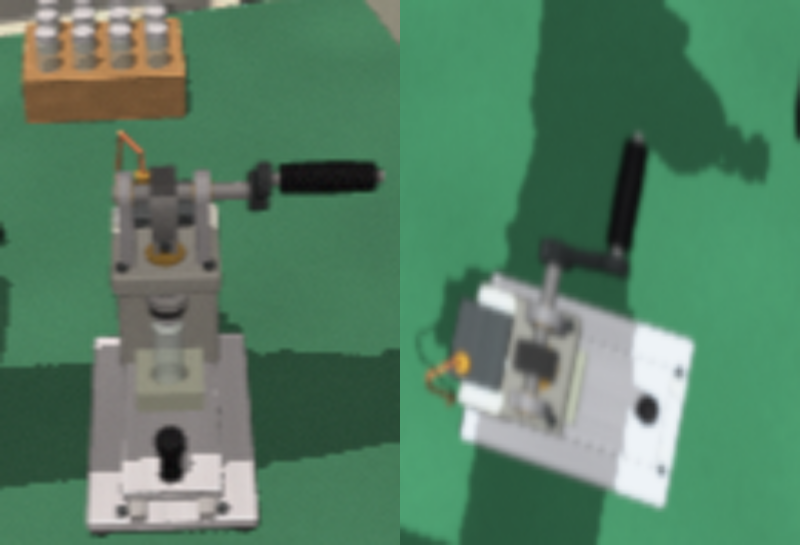

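Handle rests at q of about 2.2 to 2.27, inside the dwell. The head is down on the vial cap (168,305 left), the carriage is home, and the gripper is well clear. Handing in.

```bash
python3 -c "
from bench import robot
print(robot.sign_off())"
```

```text
the job is handed in; nothing more can be done
None
```

I stood the tall vial in the carriage pocket, pushed the carriage home, cranked the cam into its dwell, let go and handed the job in at about 23.5 s. No verdict was reported.

- **Carriage:** I pushed it by the knob until it met its stop, where the force rose from about 2 N to 12 N. In the pictures it stays fully home.
- **Crank:** with the gripper away, the handle measured at a crank value of about 2.2 to 2.27, in the middle of the dwell (1.76 to 2.64). The spring force had gone before I let go.
- **Vial and seal:** the last picture shows the vial upright in the pocket with the sealing cup down on its cap. The seal force and the head stroke could not be measured directly.
- **Bystanders:** the gripper stayed clear of the short vial, bottle and mouse, but I did not measure their positions again at the end.
- **Disagreements:**
  - The two cameras differed by about 2 mm on the pocket's position in x and 1 to 5 mm in y, depending on the feature used. I used a point in between, and the vial went in without resistance.
  - The carriage was about 14 mm in from fully pulled out when I started.

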